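Push the row of pattern weights home and bolt it in

ROBOT

A 6-joint arm with a two-finger parallel gripper is mounted at the origin on a cart in front of the work surface, level with it; the furniture and walls round the work are solid. World frame = base frame: x ahead of the robot, y to its left, z up, the work surface at z = 0. Lengths are in mm, angles in rad, forces in N, time in s.
With the tool pointing down it reaches from about 350 to 775 mm from the base axis. Payload 7.3 kg.
Tool frame: the origin (TCP) lies at the very end of the fingers, on their centre line; the grasp point (between the pads) lies 19 mm behind it; z points along the fingers, y is the line along which they close (so a half turn about z gives the same grasp; the last joint's range is limited). The gripper opens to 92 mm and grips with 3 to 60 N. Pads are 19 mm wide; open, the fingers measure 130 mm over their backs; the gripper's body (75 mm by 190 mm) begins 47 mm behind the grasp point.
Start: joints at [-1.385, 0.342, 1.524, -0, 1.275, -0.146], TCP at [171.039, -496.377, 226.741] pointing down, gripper open.
Joint ranges: [-2.53, 2.53], [-0.77, 2.02], [0.04, 2.7], [-1, 4.14], [0.28, 2.66], [-3.11, 3.11]. Speed limits (rad/s): [2.57, 2.57, 3.14, 3.14, 3.14, 3.14].

INTERFACE

Orientations are given as [roll, pitch, yaw] about the fixed x, y, z axes, in that order (R = Rz(yaw) Ry(pitch) Rx(roll)).
In Python, from plant import bot gives the robot as it stands.
- The arm moves only by the tool send_rows, never from a script. Its argument "rows" is a list of rows, each an object of numbers: "x", "y", "z": the shift along the tool's x, y, z in units of 0.2 m (1.0 is 0.2 m); "ax", "ay", "az": the turn, a rotation vector about the tool's x, y, z in units of 60 degrees (1.0 is 60 degrees); "jaw": the opening, from -1 (shut) to 1 (fully open), so that 0 is half open. In form: [{"x": .., "y": .., "z": .., "ax": .., "ay": .., "az": .., "jaw": ..}, ...]. A call has exactly 10 rows; each row is the pose to reach, as a shift and turn from the pose commanded when the call began, along the tool's axes at that moment; what a row does not reach only later rows make up. A row lasts 1/8 s, in which the tool goes at most 62.5 mm and 10.7 degrees, less where a joint would pass 70% of its speed; a pose out of reach is approached as far as the arm can. A call with a number of a shift or a turn outside -1 to 1 is refused whole. A call with a gripper value outside its range is refused whole. The fingers move at their own pace and stop on an object; the grip force is fixed at half the most. Time passes only in rows, so rows that repeat a pose let the fingers close, or fill a call up. It gives the time, the measured TCP pose, the force, the opening and the grip force at its end, in the units of the state.
- bot.get_obs(): the state, without advancing time (a new reading comes with each control period).
- bot.capture(name): name is "side" or "top"; returns (picture, depth): 420x560x3 uint8, red, green, blue; 420x560 float32, mm along the optical axis (not along the pixel's ray), 0 where there is no reading.
- bot.camera_model(name): a dict with "vertical_fov" (degrees; the focal length in pixels is half the picture's height over the tangent of half this angle, whatever the lens; pixels are square), "cx", "cy" (the principal point, pixels), "R" (3x3) and "t" (3): a world point X has camera coordinates R X + t. Camera axes: x right, y down, z forward; pixel columns grow to the right and rows downward; lengths in mm; the calibration is good to about 2 mm. A picture is of the moment at which its call begins. camera_model takes no time and is no camera call.
- bot.close_job(): hands the job in; it is judged then, once.
The state is a dict: "time": time; "joint_positions": joint angles; "dq": joint speeds; "tau": joint torques, N m; "tool_pos": TCP position; "tcp_rot": TCP orientation; "contact_force": force on the tool from outside, world axes, zero at the start; "moment": the same for the moment, N m; "grip_width": finger opening in mm; "finger_force": force on a finger pad.
Only numpy, scipy, OpenCV 4.12 (cv2) and the standard library are available. Lean on these libraries where they do the work, as an engineer would, in place of code of your own. Each camera call takes 0.05 s, during which the arm holds its last target. There are 200 camera calls.

TASK

Push the row of three knobbed pattern weights along the channel of the rack, as one touching train, until the row is hard against the end stop, pushing only on the last weight. Then push the bolt's pad to slide the bolt all the way in behind the row, and move clear. Do it all with the fingertips: do not lift or tip the weights, and leave the thread spool, the wax cake and the tin where they are.

Things in the scene. Friction and masses are not known exactly. Their poses are not given: they have to be found in the camera images.
- rack: Fixed aluminium channel on the table. Origin on the table top under its middle. Its y axis runs along the channel towards the end stop (roughly to the robot's left), x across it away from the robot, z up. Channel 51 mm wide inside (x -25.5 to +25.5 mm), floor 6 mm above the table, side walls 6 mm thick, their tops 18 mm above the table. Place and yaw vary.
- mouth (a point): Middle of the channel's open end, on its floor, at rack y = -145 mm. Small screwed mounting ears, 7 mm high, stand outside both walls (to x = +-50 mm) near y = -110 and +130 mm.
- stop_face (a point): Centre of the face of the steel end stop (63 mm wide, 47 mm high), at rack y = +145 mm, 26 mm above the table. Row home: the front weight touches this face and the weights' centres lie 24, 72 and 120 mm from it along the rack's -y.
- guide (a point): Top centre of the dark guide block of the slide bolt, fixed outside the near wall: rack x -33 to -50 mm, y -27 to +7 mm, 35 mm high.
- weight_front: Pattern weight nearest the stop. The three are alike: pale yellow brass, round body 48 mm in diameter and 41 mm high, a knob 20 mm wide on top (62 mm overall), 0.28 to 0.44 kg each. Origin: centre of its underside. They stand on the channel's floor in a touching row, 50 to 100 mm short of the stop, and slide (friction about 0.6).
- weight_middle: Middle weight of the row, alike; origin at the centre of its underside.
- weight_rear: Last weight of the row, farthest from the stop, nearest the open end; alike; origin at the centre of its underside. The one to push, on its round body, from the open-end side; the channel is free behind it.
- keeper (a joint): Slide bolt of the rack: steel bar 10 mm wide and 9 mm thick, 24.5 mm above the table, crossing the channel at rack y = -10 mm, 6 mm behind the row when that is home; it jams on a weight if it is not. 0 = out, 0.05 m = fully in (hard stop); starts at 0 to 0.006. Slides along the rack's +x, away from the robot, with about 1.5 N of friction and stays where left.
- keeper_pad (a point): Centre of the outer face of the bolt's upright steel push pad, 32 mm wide (rack y), 34 mm high (from 8 to 42 mm above the table), 6 mm thick; this point is 25 mm above the table and faces the robot (the rack's -x). It stands at rack x = -108 mm with the bolt out, -58 mm fully in; y = -10 mm.
- thread_spool: Dark thread spool, 44 mm in diameter, 56 mm high, upright on the table behind the rack; origin at the centre of its underside. Leave alone.
- wax_cake: Yellow cake of beeswax 34x55x18 mm on the table on the robot's side of the rack, towards the stop; origin at the centre of its underside. Leave alone.
- snap_tin: Open round tin, 60 mm in diameter, 20 mm high, on the table on the robot's side of the rack, towards the open end; origin at the centre of its underside. Leave alone.
Mind the look-alikes: they are no part of the job. Leave any turquoise look-alike of the weight_rear alone. What is shaped like the weight_front but green is not meant.

How it is judged (in metres and radians):
On the way, in this order (a step that is already met when the one before it is completed fails the run):
1. the row is home against the stop, the bolt still out (y of weight_front in the frame of rack above 0.118 m and y of weight_middle in the frame of rack above 0.069 m and y of weight_rear in the frame of rack above 0.0205 m and value of joint keeper below 0.012 m), for 0.2 s.
2. the bolt is fully in behind the row (value of joint keeper above 0.045 m), for 0.2 s.
At the end, for the whole second after the job is handed in: All three weights stand upright and at rest in the channel, the front one within 3 mm of the stop and the others within 4 and 4.5 mm of their home places; the bolt is within 5 mm of fully in (y of weight_front in the frame of rack above 0.118 m and y of weight_middle in the frame of rack above 0.069 m and y of weight_rear in the frame of rack above 0.0205 m and x of weight_front in the frame of rack between -0.006 and 0.006 m and angle between each of weight_front, weight_middle, weight_rear's own z axis and vertical below 0.1 rad and height (world z) of each of weight_front, weight_middle, weight_rear below 0.01 m and linear speed of each of weight_front, weight_middle, weight_rear below 0.01 m/s and x of weight_middle in the frame of rack between -0.006 and 0.006 m and x of weight_rear in the frame of rack between -0.006 and 0.006 m and value of joint keeper above 0.045 m); the robot touches nothing.
It fails at once if a weight is lifted 10 mm or more (height (world z) of any of weight_front, weight_middle, weight_rear above 0.016 m).
It fails at once if a weight is tipped by more than about 17 degrees (angle between any of weight_front, weight_middle, weight_rear's own z axis and vertical above 0.3 rad).
It fails at once if the robot pushes on the front or the middle weight (contact force between any of the fingers, the arm and weight_front above 1 N or contact force between any of the fingers, the arm and weight_middle above 1 N).
It fails at once if the row comes apart: a gap of more than 12 mm between neighbours (distance between weight_front and weight_middle above 0.06 m or distance between weight_middle and weight_rear above 0.06 m).
It fails at once if the spool, the wax cake or the tin is moved more than 15 mm (distance of any of thread_spool, wax_cake, snap_tin from where it was at the start of the episode above 0.015 m).
It also fails if it takes over 42 s, if anything falls off the work surface, if the arm or the gripper's body presses on something with over 40 N, if the wrist force passes 120 N, or if a joint passes its speed limit or range.

## Working session

There is one attempt and no reset: what is moved stays moved. The work goes in short steps, Python scripts to look and compute and a tool call to move; the robot and the scene stay as the last step left them, time stands still between calls to the robot, and variables do not carry over. Pictures are saved under pics/ and viewed, at most 10 in all, crops included, and the job is handed in when it is done.

Besides the shell and the picture viewer there is one more tool, called after "Call:" by a JSON object that holds its "method" and its "body", one argument or row to a line. send_rows: Moves the arm, as the interface text tells. Its arguments: {"type":"object","properties":{"rows":{"type":"array","items":{"type":"object","properties":{"x":{"type":"number","minimum":-1,"maximum":1},"y":{"type":"number","minimum":-1,"maximum":1},"z":{"type":"number","minimum":-1,"maximum":1},"ax":{"type":"number","minimum":-1,"maximum":1},"ay":{"type":"number","minimum":-1,"maximum":1},"az":{"type":"number","minimum":-1,"maximum":1},"jaw":{"type":"number"}}}}},"required":["rows"]}

```bash
mkdir -p pics; cat > h.py <<'E'
import numpy as np,cv2
from plant import bot
def cam(n):
    m=bot.camera_model(n); f=210/np.tan(np.radians(m['vertical_fov'])/2)
    return f,m['cx'],m['cy'],np.array(m['R']),np.array(m['t'])
def cloud(n,d):
    f,cx,cy,R,t=cam(n); v,u=np.mgrid[:420,:560]
    P=np.stack([(u-cx)/f*d,(v-cy)/f*d,d],-1)
    return (P-t)@R
def proj(n,X):
    f,cx,cy,R,t=cam(n); c=R@np.array(X,float)+t
    return f*c[0]/c[2]+cx,f*c[1]/c[2]+cy
E
python3 - <<'E'
from h import *
for n in('top','side'):
    p,d=bot.capture(n); np.savez(n+'0.npz',p=p,d=d)
    cv2.imwrite(f'pics/{n}0.png',p[:,:,::-1])
    m=bot.camera_model(n);print({k:np.round(v,3).tolist() if not isinstance(v,str) else v for k,v in m.items()},(d==0).mean())
print(bot.get_obs())
E
```

```text
{'vertical_fov': 42.819, 'cx': 275.613, 'cy': 212.057, 'R': [[0.021, -1.0, -0.019], [-0.996, -0.019, -0.088], [0.088, 0.02, -0.996]], 't': [-21.853, 551.109, 1045.954]} 0.003873299319727891
{'vertical_fov': 44.367, 'cx': 283.055, 'cy': 216.255, 'R': [[0.999, 0.046, -0.012], [0.011, -0.467, -0.884], [-0.046, 0.883, -0.467]], 't': [-538.514, 29.576, 984.935]} 0.004085884353741497
{'time': 0.1, 'joint_positions': array([-1.38499730e+00,  3.42671440e-01,  1.52490721e+00,  6.64375588e-06,
        1.27540910e+00, -1.46007339e-01]), 'dq': array([-0.00097076, -0.00344109, -0.00203749, -0.0009082 ,  0.0011031 ,
        0.00081461]), 'tau': array([ 2.14795044e-03, -4.32005382e+01, -2.44694120e+01,  7.19404290e-02,
        5.26202261e-02, -4.55350710e-05]), 'tool_pos': array([ 170.97173363, -496.00057082,  226.1099019 ]), 'tcp_rot': array([-3.14021333e+00, -2.09256585e-04,  3.31804281e-01]), 'contact_force': array([0.38698112, 0.17936075, 0.06237995]), 'moment': array([ 0.00052618, -0.02580789,  0.01287872]), 'finger_force': 0.0, 'grip_width': 91.76049577064514}
```

View pics/top0.png

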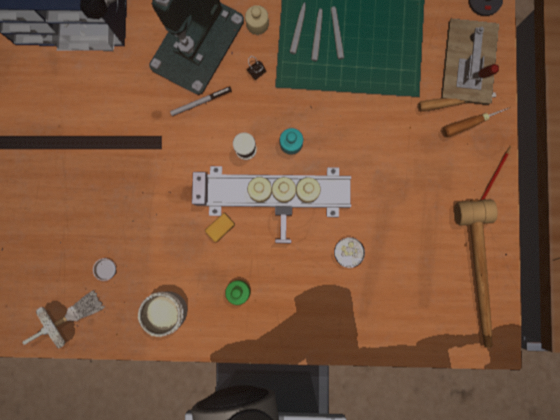

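View pics/side0.png

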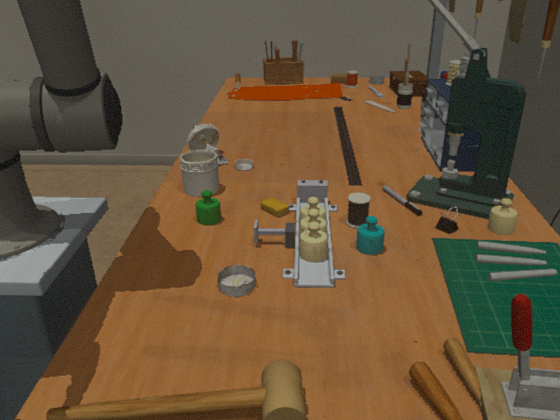

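The top view shows the stop at about (200,188), the mouth at (350,192), weights at (260/284/309,189), the pad at (283,240), the tin at (349,252), the wax at (220,228) and the spool at (244,146).

```bash
cat >> h.py <<'E'
def heights(n,d,box):
    P=cloud(n,d); return P,(P[...,0]>box[0])&(P[...,0]<box[1])&(P[...,1]>box[2])&(P[...,1]<box[3])&(d>0)
E
python3 - <<'E'
from h import *
z=np.load('top0.npz');p,d=z['p'],z['d'];P=cloud('top',d)
hsv=cv2.cvtColor(p,cv2.COLOR_RGB2HSV)
def reg(u0,u1,v0,v1):
    m=np.zeros(d.shape,bool);m[v0:v1,u0:u1]=1;return m
print('table z',np.median(P[reg(200,300,255,275)][:,2]))
R=reg(185,360,160,220)
Z=P[...,2]
# grey rack (low sat)
g=R&(hsv[...,1]<70)&(hsv[...,2]>90)
w=g&(Z<35)
r=cv2.minAreaRect(P[reg(205,352,172,212)&w][:,:2].astype(np.float32));print('rack rect',r)
# per column edges of rack (rack rows between ears)
L=[]
for u in list(range(225,250))+list(range(300,322))+[344,346,348]:
    vs=np.where(w[:,u])[0]
    if len(vs)>3:L.append((u,vs.min(),vs.max()))
L=np.array(L);f,cx,cy,Rm,t=cam('top')
def ray(u,v,h):
    c=-Rm.T@t;dr=Rm.T@np.array([(u-cx)/f,(v-cy)/f,1]);return c+dr*(h-c[2])/dr[2]
A=np.array([ray(u,a-.5,18) for u,a,b in L]);B=np.array([ray(u,b+.5,18) for u,a,b in L])
for E in(A,B):
    k=np.polyfit(E[:,1],E[:,0],1);k=np.polyfit(*[E[abs(np.polyval(k,E[:,1])-E[:,0])<3][:,i] for i in(1,0)],1);print('edge x=k*y+c',k,np.median(E[:,0]-np.polyval(k,E[:,1])))
s=reg(188,212,165,212)&(Z>38)&(Z<56);print('stop',s.sum(),cv2.minAreaRect(P[s][:,:2].astype(np.float32)))
e=reg(330,360,180,200)&g;print('mouth y (min)',np.sort(P[e][:,1])[:6])
# weights: yellow, knobs by z
y=R&(hsv[...,1]>50)&(hsv[...,0]>18)&(hsv[...,0]<35)&(hsv[...,2]>120)
for u in(260,284,309):
    b=reg(u-12,u+12,174,205)&(Z>42)&(Z<52)&y; k=reg(u-8,u+8,176,202)&(Z>58)
    print(u,'body',cv2.minEnclosingCircle(P[b][:,:2].astype(np.float32)),P[b].mean(0),'knob',P[k].mean(0),k.sum())
q=reg(268,298,235,250)&(Z>25);print('pad',q.sum(),cv2.minAreaRect(P[q][:,:2].astype(np.float32)),np.median(P[q][:,2]))
for nme,a in dict(tin=(330,370,233,272),wax=(203,238,210,244),spool=(230,258,130,162),turq=(276,306,125,158)).items():
    q=reg(*a)&(Z>8);
    print(nme,cv2.minEnclosingCircle(P[q][:,:2].astype(np.float32)),P[q][:,2].max())
E
```

```text
table z 1.4812756630813249
rack rect ((595.5796508789062, -14.75830078125), (81.35448455810547, 293.2317810058594), 1.1763019561767578)
edge x=k*y+c [-1.12484476e-02  6.27734309e+02] -0.12762508240740544
edge x=k*y+c [-6.41739696e-03  5.63662823e+02] 0.2940878771181019
stop 427 ((593.3092651367188, 141.9305877685547), (62.27275085449219, 25.69116973876953), 0.7767479419708252)
mouth y (min) [-161.37249837 -159.06583153 -158.76911311 -158.76060357 -158.73230105
 -158.72126744]
260 body ((595.4141845703125, 22.191761016845703), 23.33770179748535) [599.36532992  25.03451547  46.21971116] knob [590.16798233  20.72170999 101.15798709] 94
284 body ((595.6138305664062, -25.638378143310547), 23.38152503967285) [599.15596272 -22.88411368  46.35882661] knob [591.96439182 -25.5513688   90.3666245 ] 93
309 body ((596.110107421875, -73.36641693115234), 23.22604751586914) [599.92780995 -71.23798596  46.19417333] knob [589.59406156 -71.76411665 110.55979274] 97
pad 75 ((484.17144775390625, -31.482967376708984), (45.986183166503906, 26.962881088256836), 32.56951904296875) 41.96232921008595
tin ((468.5869140625, -110.4560317993164), 78.73603820800781) 1089.8728199627897
wax ((505.9964599609375, 45.34320068359375), 91.69410705566406) 1089.8728199627897
spool ((579.4415893554688, 16.7238712310791), 131.46749877929688) 1089.8728199627897
turq ((588.4685668945312, -33.31621551513672), 130.93431091308594) 1089.8728199627897
```

Call:
{"method": "send_rows", "body": {
  "rows": [
    {"x":0.15,"y":-0.05,"az":-0.15,"jaw":-1},
    {"x":0.35,"y":-0.12,"az":-0.32,"jaw":-1},
    {"x":0.6,"y":-0.2,"az":-0.49,"jaw":-1},
    {"x":0.85,"y":-0.3,"az":-0.66,"jaw":-1},
    {"x":1,"y":-0.35,"az":-0.83,"jaw":-1},
    {"x":1,"y":-0.35,"az":-1,"jaw":-1},
    {"x":1,"y":-0.35,"az":-1,"jaw":-1},
    {"x":1,"y":-0.35,"az":-1,"jaw":-1},
    {"x":1,"y":-0.35,"az":-1,"jaw":-1},
    {"x":1,"y":-0.35,"az":-1,"jaw":-1}
  ]
}}

```text
schema error: expected keys x, y, z, ax, ay, az, jaw
```

Call:
{"method": "send_rows", "body": {
  "rows": [
    {"x":0.15,"y":-0.05,"z":0,"ax":0,"ay":0,"az":-0.15,"jaw":-1},
    {"x":0.35,"y":-0.12,"z":0,"ax":0,"ay":0,"az":-0.32,"jaw":-1},
    {"x":0.6,"y":-0.2,"z":0,"ax":0,"ay":0,"az":-0.49,"jaw":-1},
    {"x":0.85,"y":-0.3,"z":0,"ax":0,"ay":0,"az":-0.66,"jaw":-1},
    {"x":1,"y":-0.35,"z":0,"ax":0,"ay":0,"az":-0.83,"jaw":-1},
    {"x":1,"y":-0.35,"z":0,"ax":0,"ay":0,"az":-1,"jaw":-1},
    {"x":1,"y":-0.35,"z":0,"ax":0,"ay":0,"az":-1,"jaw":-1},
    {"x":1,"y":-0.35,"z":0,"ax":0,"ay":0,"az":-1,"jaw":-1},
    {"x":1,"y":-0.35,"z":0,"ax":0,"ay":0,"az":-1,"jaw":-1},
    {"x":1,"y":-0.35,"z":0,"ax":0,"ay":0,"az":-1,"jaw":-1}
  ]
}}

```text
time: 1.35
tool_pos: [337.1, -365.3, 226.7]
tcp_rot: [3.142, 0.0, 1.377]
contact_force: [-0.3, -0.6, 0.2]
grip_width: 0.7
finger_force: 0.0
```

Call:
{"method": "send_rows", "body": {
  "rows": [
    {"x":0.2,"y":0.15,"z":0,"ax":0,"ay":0,"az":-0.1,"jaw":-1},
    {"x":0.45,"y":0.35,"z":0,"ax":0,"ay":0,"az":-0.194,"jaw":-1},
    {"x":0.7,"y":0.55,"z":0,"ax":0,"ay":0,"az":-0.194,"jaw":-1},
    {"x":0.9,"y":0.7,"z":0,"ax":0,"ay":0,"az":-0.194,"jaw":-1},
    {"x":1,"y":0.75,"z":0,"ax":0,"ay":0,"az":-0.194,"jaw":-1},
    {"x":1,"y":0.75,"z":0.1,"ax":0,"ay":0,"az":-0.194,"jaw":-1},
    {"x":1,"y":0.75,"z":0.25,"ax":0,"ay":0,"az":-0.194,"jaw":-1},
    {"x":1,"y":0.75,"z":0.35,"ax":0,"ay":0,"az":-0.194,"jaw":-1},
    {"x":1,"y":0.75,"z":0.4,"ax":0,"ay":0,"az":-0.194,"jaw":-1},
    {"x":1,"y":0.75,"z":0.4,"ax":0,"ay":0,"az":-0.194,"jaw":-1}
  ]
}}

```text
time: 2.6
tool_pos: [522.5, -197.4, 146.4]
tcp_rot: [-3.141, -0.0, 1.582]
contact_force: [-0.6, -0.3, 1.0]
grip_width: 0.4
finger_force: 0.0
```

Call:
{"method": "send_rows", "body": {
  "rows": [
    {"x":0.1,"y":0.12,"z":0,"ax":0,"ay":0,"az":0,"jaw":-1},
    {"x":0.22,"y":0.25,"z":0,"ax":0,"ay":0,"az":0,"jaw":-1},
    {"x":0.3,"y":0.34,"z":0,"ax":0,"ay":0,"az":0,"jaw":-1},
    {"x":0.333,"y":0.375,"z":0,"ax":0,"ay":0,"az":0,"jaw":-1},
    {"x":0.333,"y":0.375,"z":0.1,"ax":0,"ay":0,"az":0,"jaw":-1},
    {"x":0.333,"y":0.375,"z":0.25,"ax":0,"ay":0,"az":0,"jaw":-1},
    {"x":0.333,"y":0.375,"z":0.4,"ax":0,"ay":0,"az":0,"jaw":-1},
    {"x":0.333,"y":0.375,"z":0.48,"ax":0,"ay":0,"az":0,"jaw":-1},
    {"x":0.333,"y":0.375,"z":0.5,"ax":0,"ay":0,"az":0,"jaw":-1},
    {"x":0.333,"y":0.375,"z":0.5,"ax":0,"ay":0,"az":0,"jaw":-1}
  ]
}}

```text
time: 3.85
tool_pos: [597.4, -130.2, 47.5]
tcp_rot: [3.14, 0.001, 1.582]
contact_force: [-0.4, 0.2, -0.3]
grip_width: 0.8
finger_force: 0.0
```

```bash
python3 - <<'E'
from h import *
p,d=bot.capture('side')
cv2.imwrite('pics/s1.png',cv2.resize(p[150:330,200:440,::-1],None,fx=3,fy=3))
print(bot.get_obs()['tool_pos'])
E
```

```text
[ 597.59992769 -130.2176978    47.82836089]
```

View pics/s1.png

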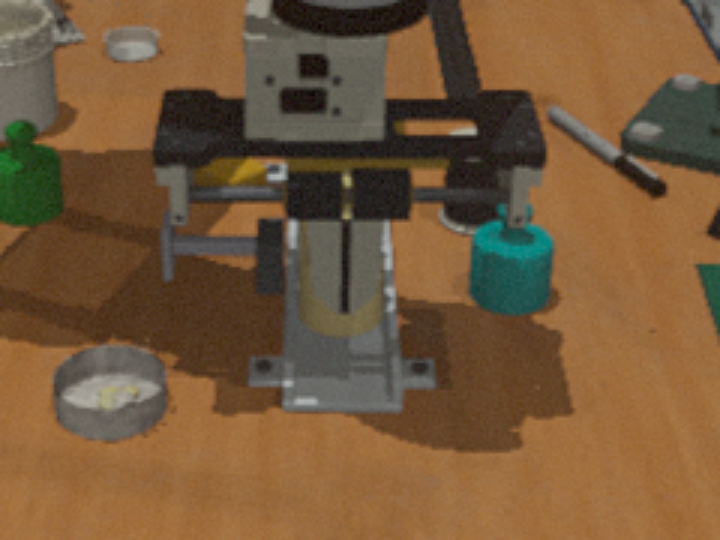

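The side crop shows the fingers (x 300–385) centred between the channel walls (285–400), behind the rear weight; the path is clear.

Call:
{"method": "send_rows", "body": {
  "rows": [
    {"x":0,"y":0,"z":0.04,"ax":0,"ay":0,"az":0,"jaw":-1},
    {"x":0,"y":0,"z":0.08,"ax":0,"ay":0,"az":0,"jaw":-1},
    {"x":0,"y":0,"z":0.12,"ax":0,"ay":0,"az":0,"jaw":-1},
    {"x":0,"y":0,"z":0.14,"ax":0,"ay":0,"az":0,"jaw":-1},
    {"x":0.03,"y":0,"z":0.14,"ax":0,"ay":0,"az":0,"jaw":-1},
    {"x":0.06,"y":0,"z":0.14,"ax":0,"ay":0,"az":0,"jaw":-1},
    {"x":0.09,"y":0,"z":0.14,"ax":0,"ay":0,"az":0,"jaw":-1},
    {"x":0.11,"y":0,"z":0.14,"ax":0,"ay":0,"az":0,"jaw":-1},
    {"x":0.13,"y":0,"z":0.14,"ax":0,"ay":0,"az":0,"jaw":-1},
    {"x":0.14,"y":0,"z":0.14,"ax":0,"ay":0,"az":0,"jaw":-1}
  ]
}}

```text
time: 5.15
tool_pos: [597.1, -102.8, 19.0]
tcp_rot: [3.14, 0.002, 1.582]
contact_force: [0.2, -5.3, -1.9]
grip_width: 0.1
finger_force: 2.8
```

Call:
{"method": "send_rows", "body": {
  "rows": [
    {"x":0.02,"y":0,"z":0,"ax":0,"ay":0,"az":0,"jaw":-1},
    {"x":0.05,"y":0,"z":0,"ax":0,"ay":0,"az":0,"jaw":-1},
    {"x":0.085,"y":0,"z":0,"ax":0,"ay":0,"az":0,"jaw":-1},
    {"x":0.12,"y":0,"z":0,"ax":0,"ay":0,"az":0,"jaw":-1},
    {"x":0.155,"y":0,"z":0,"ax":0,"ay":0,"az":0,"jaw":-1},
    {"x":0.19,"y":0,"z":0,"ax":0,"ay":0,"az":0,"jaw":-1},
    {"x":0.225,"y":0,"z":0,"ax":0,"ay":0,"az":0,"jaw":-1},
    {"x":0.26,"y":0,"z":0,"ax":0,"ay":0,"az":0,"jaw":-1},
    {"x":0.285,"y":0,"z":0,"ax":0,"ay":0,"az":0,"jaw":-1},
    {"x":0.3,"y":0,"z":0,"ax":0,"ay":0,"az":0,"jaw":-1}
  ]
}}

```text
time: 6.4
tool_pos: [596.4, -42.8, 19.0]
tcp_rot: [3.14, 0.002, 1.582]
contact_force: [0.9, -5.8, -0.6]
grip_width: 0.6
finger_force: 3.0
```

Call:
{"method": "send_rows", "body": {
  "rows": [
    {"x":0.015,"y":0,"z":0,"ax":0,"ay":0,"az":0,"jaw":-1},
    {"x":0.03,"y":0,"z":0,"ax":0,"ay":0,"az":0,"jaw":-1},
    {"x":0.045,"y":0,"z":0,"ax":0,"ay":0,"az":0,"jaw":-1},
    {"x":0.055,"y":0,"z":0,"ax":0,"ay":0,"az":0,"jaw":-1},
    {"x":0.065,"y":0,"z":0,"ax":0,"ay":0,"az":0,"jaw":-1},
    {"x":0.075,"y":0,"z":0,"ax":0,"ay":0,"az":0,"jaw":-1},
    {"x":0.082,"y":0,"z":0,"ax":0,"ay":0,"az":0,"jaw":-1},
    {"x":0.088,"y":0,"z":0,"ax":0,"ay":0,"az":0,"jaw":-1},
    {"x":0.094,"y":0,"z":0,"ax":0,"ay":0,"az":0,"jaw":-1},
    {"x":0.1,"y":0,"z":0,"ax":0,"ay":0,"az":0,"jaw":-1}
  ]
}}

```text
time: 7.65
tool_pos: [596.2, -23.1, 19.0]
tcp_rot: [3.14, 0.002, 1.582]
contact_force: [0.2, -6.8, -0.3]
grip_width: 0.3
finger_force: 3.1
```

Creep on, 0.7 mm per row.

Call:
{"method": "send_rows", "body": {
  "rows": [
    {"x":0.003,"y":0,"z":0,"ax":0,"ay":0,"az":0,"jaw":-1},
    {"x":0.006,"y":0,"z":0,"ax":0,"ay":0,"az":0,"jaw":-1},
    {"x":0.009,"y":0,"z":0,"ax":0,"ay":0,"az":0,"jaw":-1},
    {"x":0.012,"y":0,"z":0,"ax":0,"ay":0,"az":0,"jaw":-1},
    {"x":0.015,"y":0,"z":0,"ax":0,"ay":0,"az":0,"jaw":-1},
    {"x":0.018,"y":0,"z":0,"ax":0,"ay":0,"az":0,"jaw":-1},
    {"x":0.021,"y":0,"z":0,"ax":0,"ay":0,"az":0,"jaw":-1},
    {"x":0.024,"y":0,"z":0,"ax":0,"ay":0,"az":0,"jaw":-1},
    {"x":0.027,"y":0,"z":0,"ax":0,"ay":0,"az":0,"jaw":-1},
    {"x":0.03,"y":0,"z":0,"ax":0,"ay":0,"az":0,"jaw":-1}
  ]
}}

```text
time: 8.9
tool_pos: [596.6, -20.0, 19.1]
tcp_rot: [3.139, 0.006, 1.582]
contact_force: [0.8, -20.3, -2.1]
grip_width: 0.9
finger_force: 9.1
```

Call:
{"method": "send_rows", "body": {
  "rows": [
    {"x":0.004,"y":0,"z":0,"ax":0,"ay":0,"az":0,"jaw":-1},
    {"x":0.006,"y":0,"z":0,"ax":0,"ay":0,"az":0,"jaw":-1},
    {"x":0.006,"y":0,"z":0,"ax":0,"ay":0,"az":0,"jaw":-1},
    {"x":0.006,"y":0,"z":0,"ax":0,"ay":0,"az":0,"jaw":-1},
    {"x":0.006,"y":0,"z":0,"ax":0,"ay":0,"az":0,"jaw":-1},
    {"x":0.006,"y":0,"z":0,"ax":0,"ay":0,"az":0,"jaw":-1},
    {"x":0.006,"y":0,"z":0,"ax":0,"ay":0,"az":0,"jaw":-1},
    {"x":0.006,"y":0,"z":0,"ax":0,"ay":0,"az":0,"jaw":-1},
    {"x":0.006,"y":0,"z":0,"ax":0,"ay":0,"az":0,"jaw":-1},
    {"x":0.006,"y":0,"z":0,"ax":0,"ay":0,"az":0,"jaw":-1}
  ]
}}

```text
time: 10.15
tool_pos: [596.8, -19.9, 19.1]
tcp_rot: [3.139, 0.007, 1.582]
contact_force: [0.8, -22.9, -1.9]
grip_width: 0.2
finger_force: 10.3
```

Call:
{"method": "send_rows", "body": {
  "rows": [
    {"x":-0.03,"y":0,"z":0,"ax":0,"ay":0,"az":0,"jaw":-1},
    {"x":-0.08,"y":0,"z":0,"ax":0,"ay":0,"az":0,"jaw":-1},
    {"x":-0.16,"y":0,"z":0,"ax":0,"ay":0,"az":0,"jaw":-1},
    {"x":-0.25,"y":0,"z":0,"ax":0,"ay":0,"az":0,"jaw":-1},
    {"x":-0.3,"y":0,"z":-0.08,"ax":0,"ay":0,"az":0,"jaw":-1},
    {"x":-0.3,"y":0,"z":-0.25,"ax":0,"ay":0,"az":0,"jaw":-1},
    {"x":-0.3,"y":0,"z":-0.45,"ax":0,"ay":0,"az":0,"jaw":-1},
    {"x":-0.3,"y":0,"z":-0.6,"ax":0,"ay":0,"az":0,"jaw":-1},
    {"x":-0.3,"y":0,"z":-0.65,"ax":0,"ay":0,"az":0,"jaw":-1},
    {"x":-0.3,"y":0,"z":-0.65,"ax":0,"ay":0,"az":0,"jaw":-1}
  ]
}}

```text
time: 11.4
tool_pos: [596.4, -74.9, 149.2]
tcp_rot: [3.141, 0.0, 1.582]
contact_force: [-1.0, -0.3, -0.6]
grip_width: 0.7
finger_force: 0.0
```

Call:
{"method": "send_rows", "body": {
  "rows": [
    {"x":0.03,"y":-0.1,"z":0,"ax":0,"ay":0,"az":0.15,"jaw":-1},
    {"x":0.08,"y":-0.25,"z":0,"ax":0,"ay":0,"az":0.32,"jaw":-1},
    {"x":0.13,"y":-0.42,"z":0,"ax":0,"ay":0,"az":0.49,"jaw":-1},
    {"x":0.18,"y":-0.6,"z":0,"ax":0,"ay":0,"az":0.66,"jaw":-1},
    {"x":0.23,"y":-0.72,"z":0,"ax":0,"ay":0,"az":0.83,"jaw":-1},
    {"x":0.25,"y":-0.78,"z":0,"ax":0,"ay":0,"az":1,"jaw":-1},
    {"x":0.25,"y":-0.78,"z":0,"ax":0,"ay":0,"az":1,"jaw":-1},
    {"x":0.25,"y":-0.78,"z":0,"ax":0,"ay":0,"az":1,"jaw":-1},
    {"x":0.25,"y":-0.78,"z":0,"ax":0,"ay":0,"az":1,"jaw":-1},
    {"x":0.25,"y":-0.78,"z":0,"ax":0,"ay":0,"az":1,"jaw":-1}
  ]
}}

```text
time: 12.65
tool_pos: [440.0, -26.6, 148.5]
tcp_rot: [-3.142, 0.0, 0.536]
contact_force: [-0.2, 0.6, -0.9]
grip_width: 0.5
finger_force: 0.0
```

Call:
{"method": "send_rows", "body": {
  "rows": [
    {"x":0,"y":0,"z":0,"ax":0,"ay":0,"az":0.15,"jaw":-1},
    {"x":0,"y":0,"z":0,"ax":0,"ay":0,"az":0.32,"jaw":-1},
    {"x":0,"y":0,"z":0,"ax":0,"ay":0,"az":0.5,"jaw":-1},
    {"x":0,"y":0,"z":0,"ax":0,"ay":0,"az":0.5,"jaw":-1},
    {"x":0,"y":0,"z":0,"ax":0,"ay":0,"az":0.5,"jaw":-1},
    {"x":0,"y":0,"z":0,"ax":0,"ay":0,"az":0.5,"jaw":-1},
    {"x":0,"y":0,"z":0,"ax":0,"ay":0,"az":0.5,"jaw":-1},
    {"x":0,"y":0,"z":0,"ax":0,"ay":0,"az":0.5,"jaw":-1},
    {"x":0,"y":0,"z":0,"ax":0,"ay":0,"az":0.5,"jaw":-1},
    {"x":0,"y":0,"z":0,"ax":0,"ay":0,"az":0.5,"jaw":-1}
  ]
}}

```text
time: 13.9
tool_pos: [439.8, -26.4, 148.7]
tcp_rot: [3.141, -0.0, 0.012]
contact_force: [0.1, -0.7, -0.5]
grip_width: 0.5
finger_force: 0.0
```

```bash
python3 - <<'E'
from h import *
p,d=bot.capture('top'); q,e=bot.capture('side')
a=cv2.resize(p[140:290,170:370,::-1],None,fx=2,fy=2);b=cv2.resize(q[160:310,220:420,::-1],None,fx=2,fy=2)
cv2.imwrite('pics/m.png',np.hstack([a,b]))
P=cloud('top',d);Z=P[...,2];hsv=cv2.cvtColor(p,cv2.COLOR_RGB2HSV)
m=np.zeros(d.shape,bool);m[170:208,205:320]=1
y=m&(hsv[...,1]>50)&(hsv[...,0]>18)&(hsv[...,0]<35)&(hsv[...,2]>100)&(Z>42)&(Z<52)
n=P[y];print('yellow y-range',n[:,1].min(),n[:,1].max())
print(bot.get_obs()['tool_pos'],bot.get_obs()['tcp_rot'])
E
```

```text
yellow y-range -7.1904123515586305 127.20583276256565
[439.75349741 -26.45264121 148.6918077 ] [ 3.14149954e+00 -9.77838726e-07  1.14030275e-02]
```

View pics/m.png

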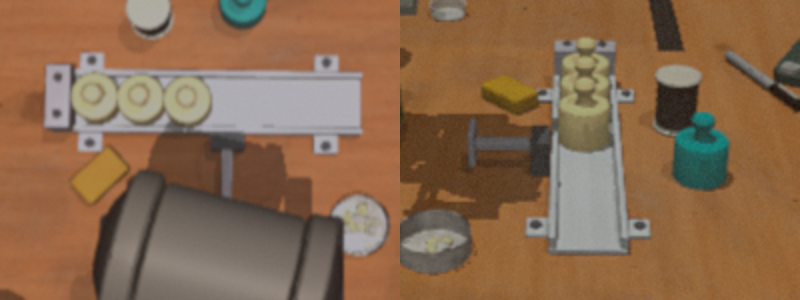

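The row sits against the stop (left panel: stop edge at x=73, rear weight edge at x=211, which is about 144 mm) and the bolt is still out. Now the bolt.

Call:
{"method": "send_rows", "body": {
  "rows": [
    {"x":0,"y":0,"z":0.1,"ax":0,"ay":0,"az":0,"jaw":-1},
    {"x":0,"y":0,"z":0.25,"ax":0,"ay":0,"az":0,"jaw":-1},
    {"x":0,"y":0,"z":0.4,"ax":0,"ay":0,"az":0,"jaw":-1},
    {"x":0,"y":0,"z":0.53,"ax":0,"ay":0,"az":0,"jaw":-1},
    {"x":0,"y":0,"z":0.61,"ax":0,"ay":0,"az":0,"jaw":-1},
    {"x":0,"y":0,"z":0.64,"ax":0,"ay":0,"az":0,"jaw":-1},
    {"x":0.03,"y":0,"z":0.64,"ax":0,"ay":0,"az":0,"jaw":-1},
    {"x":0.07,"y":0,"z":0.64,"ax":0,"ay":0,"az":0,"jaw":-1},
    {"x":0.11,"y":0,"z":0.64,"ax":0,"ay":0,"az":0,"jaw":-1},
    {"x":0.13,"y":0,"z":0.64,"ax":0,"ay":0,"az":0,"jaw":-1}
  ]
}}

```text
time: 15.25
tool_pos: [466.8, -26.2, 21.1]
tcp_rot: [3.141, -0.001, 0.011]
contact_force: [0.6, 0.2, 0.0]
grip_width: 0.3
finger_force: 0.0
```

Call:
{"method": "send_rows", "body": {
  "rows": [
    {"x":0.02,"y":0,"z":0,"ax":0,"ay":0,"az":0,"jaw":-1},
    {"x":0.05,"y":0,"z":0,"ax":0,"ay":0,"az":0,"jaw":-1},
    {"x":0.08,"y":0,"z":0,"ax":0,"ay":0,"az":0,"jaw":-1},
    {"x":0.11,"y":0,"z":0,"ax":0,"ay":0,"az":0,"jaw":-1},
    {"x":0.14,"y":0,"z":0,"ax":0,"ay":0,"az":0,"jaw":-1},
    {"x":0.16,"y":0,"z":0,"ax":0,"ay":0,"az":0,"jaw":-1},
    {"x":0.18,"y":0,"z":0,"ax":0,"ay":0,"az":0,"jaw":-1},
    {"x":0.19,"y":0,"z":0,"ax":0,"ay":0,"az":0,"jaw":-1},
    {"x":0.2,"y":0,"z":0,"ax":0,"ay":0,"az":0,"jaw":-1},
    {"x":0.2,"y":0,"z":0,"ax":0,"ay":0,"az":0,"jaw":-1}
  ]
}}

```text
time: 16.5
tool_pos: [506.0, -25.7, 20.7]
tcp_rot: [3.142, -0.0, 0.011]
contact_force: [-1.0, 0.1, -0.1]
grip_width: 0.6
finger_force: 0.2
```

Continue to the hard stop (expected near x ≈ 528).

Call:
{"method": "send_rows", "body": {
  "rows": [
    {"x":0.02,"y":0,"z":0,"ax":0,"ay":0,"az":0,"jaw":-1},
    {"x":0.04,"y":0,"z":0,"ax":0,"ay":0,"az":0,"jaw":-1},
    {"x":0.06,"y":0,"z":0,"ax":0,"ay":0,"az":0,"jaw":-1},
    {"x":0.075,"y":0,"z":0,"ax":0,"ay":0,"az":0,"jaw":-1},
    {"x":0.085,"y":0,"z":0,"ax":0,"ay":0,"az":0,"jaw":-1},
    {"x":0.095,"y":0,"z":0,"ax":0,"ay":0,"az":0,"jaw":-1},
    {"x":0.105,"y":0,"z":0,"ax":0,"ay":0,"az":0,"jaw":-1},
    {"x":0.112,"y":0,"z":0,"ax":0,"ay":0,"az":0,"jaw":-1},
    {"x":0.118,"y":0,"z":0,"ax":0,"ay":0,"az":0,"jaw":-1},
    {"x":0.12,"y":0,"z":0,"ax":0,"ay":0,"az":0,"jaw":-1}
  ]
}}

```text
time: 17.75
tool_pos: [527.0, -25.4, 20.6]
tcp_rot: [-3.141, 0.006, 0.012]
contact_force: [-12.1, -2.9, 8.7]
grip_width: 0.4
finger_force: 5.8
```

Call:
{"method": "send_rows", "body": {
  "rows": [
    {"x":0.005,"y":0,"z":0,"ax":0,"ay":0,"az":0,"jaw":-1},
    {"x":0.008,"y":0,"z":0,"ax":0,"ay":0,"az":0,"jaw":-1},
    {"x":0.008,"y":0,"z":0,"ax":0,"ay":0,"az":0,"jaw":-1},
    {"x":0.008,"y":0,"z":0,"ax":0,"ay":0,"az":0,"jaw":-1},
    {"x":0.008,"y":0,"z":0,"ax":0,"ay":0,"az":0,"jaw":-1},
    {"x":0.008,"y":0,"z":0,"ax":0,"ay":0,"az":0,"jaw":-1},
    {"x":0.008,"y":0,"z":0,"ax":0,"ay":0,"az":0,"jaw":-1},
    {"x":0.008,"y":0,"z":0,"ax":0,"ay":0,"az":0,"jaw":-1},
    {"x":0.008,"y":0,"z":0,"ax":0,"ay":0,"az":0,"jaw":-1},
    {"x":0.008,"y":0,"z":0,"ax":0,"ay":0,"az":0,"jaw":-1}
  ]
}}

```text
time: 19.0
tool_pos: [527.0, -25.4, 20.6]
tcp_rot: [-3.141, 0.009, 0.012]
contact_force: [-17.0, -4.2, 13.0]
grip_width: 0.6
finger_force: 8.1
```

Call:
{"method": "send_rows", "body": {
  "rows": [
    {"x":-0.03,"y":0,"z":0,"ax":0,"ay":0,"az":0,"jaw":-1},
    {"x":-0.1,"y":0,"z":0,"ax":0,"ay":0,"az":0,"jaw":-1},
    {"x":-0.2,"y":0,"z":0,"ax":0,"ay":0,"az":0,"jaw":-1},
    {"x":-0.33,"y":0,"z":0,"ax":0,"ay":0,"az":0,"jaw":-1},
    {"x":-0.45,"y":0,"z":-0.1,"ax":0,"ay":0,"az":0,"jaw":-1},
    {"x":-0.55,"y":0,"z":-0.25,"ax":0,"ay":0,"az":0,"jaw":-1},
    {"x":-0.6,"y":0,"z":-0.45,"ax":0,"ay":0,"az":0,"jaw":-1},
    {"x":-0.6,"y":0,"z":-0.6,"ax":0,"ay":0,"az":0,"jaw":-1},
    {"x":-0.6,"y":0,"z":-0.65,"ax":0,"ay":0,"az":0,"jaw":-1},
    {"x":-0.6,"y":0,"z":-0.65,"ax":0,"ay":0,"az":0,"jaw":-1}
  ]
}}

```text
time: 20.25
tool_pos: [411.8, -26.8, 150.7]
tcp_rot: [3.141, -0.002, 0.011]
contact_force: [-0.3, -0.9, -0.6]
grip_width: 0.8
finger_force: 0.0
```

```bash
python3 - <<'E'
from h import *
p,d=bot.capture('top'); q,e=bot.capture('side')
a=cv2.resize(p[140:290,170:370,::-1],None,fx=2,fy=2);b=cv2.resize(q[160:310,220:420,::-1],None,fx=2,fy=2)
cv2.imwrite('pics/f.png',np.hstack([a,b]))
o=bot.get_obs();print(o['tool_pos'],o['contact_force'])
for n in(-58,-108):print([np.round((np.array(proj(c,[595.8+n,-26,42]))-k)*2) for c,k in(('top',(170,140)),('side',(220,160)))])
E
```

```text
[410.942404   -26.61447679 149.63176262] [-0.31983923 -0.00216506 -0.15633266]
[array([226., 157.]), array([123., 124.])]
[array([225., 208.]), array([ 67., 123.])]
```

View pics/f.png

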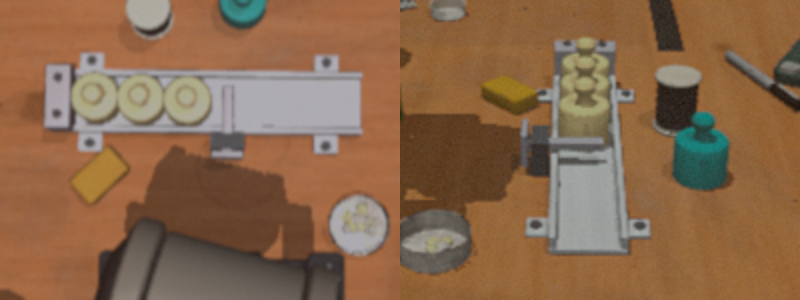

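The bolt crosses the channel behind the row, and the pad is at top (227,157) and side (≈122+400, 124), where it should be when fully in. The arm is clear.

```bash
python3 -c "
from plant import bot
print(bot.close_job())"
```

```text
the job is handed in; nothing more can be done
None
```

The row is home against the end stop, the bolt is fully in behind it, and the arm is clear; I handed the job in at about 20 s of the 42 s allowed, and no verdict came back.

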